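# Seat the keyed pattern plate on a cookie press

### The job

The white pattern plate of the cookie press is standing up on its ejector because it is turned the wrong way. With the fingertips, push the blue stub to turn the plate until the notch in its rim meets the red pin, then press the plate down until it sits fully home and flat on the press. Only push and press: do not lift the plate, and leave the other things on the table where they are.

Things in the scene. Friction and masses are not known exactly. Their poses are not given: they have to be found in the camera images.
- press: steel base of a bench cookie press, fixed. Origin on the table, under the plate's axis; z up. Flat top (the seat) 48 mm up, x -100..100, y -100..165 mm (the wing at y > 100 mm carries the green cutter). A fixed spindle 20 mm across stands at the origin, its top 78 mm up. A red locating pin stands at x = +73 mm, a red stripe just outside it. Dark lever along the -y side, up to 53 mm high
- pin_top (a point): top centre of the red locating pin: 10 mm across, tapering to 6 mm at its tip, 11 mm tall above the seat, 73 mm from the spindle axis, in the press's +x direction
- plate: white round plate, 150 mm across, 8 mm thick, about 0.3 kg, loose on the spindle (21.6 mm bore, 20 mm hub below); turns freely either way. Origin on its axis at the disc's underside; z up. Rim notch, between two black lines, in its +x direction; blue stub on top in -x. Origin 60 mm above the table at the start, 1 mm clear of the pin, notch 35 to 180 degrees from the pin; 48 mm when fully home
- notch (a point): middle of the notch in the plate's rim, at the plate's underside, 73 mm from its axis. The notch is 13 mm deep and 20 mm wide at the rim, 17 mm at its bottom, open through the whole thickness: it passes the pin when within about 4 degrees of it
- lug_top (a point): top centre of the blue stub: an upright cylinder 16 mm across, 22 mm tall above the plate's top face, 58 mm from the plate's axis, diametrically across from the notch. Pushing it sideways, about 1 to 4 N, turns the plate
- ejector (a joint): orange ejector collar under the plate (104 mm across), stiff by friction: 0 m raised as at the start, 0.012 m when the plate is fully home. It takes about 5 to 8 N of push on the plate to move it down, and it stays where it is left
- cutter_green: ring-shaped green cookie cutter, 52 mm across, 25 mm tall, standing loose on the side wing of the press; origin at the centre of its underside; loose bystander
- cutter_grey: ring-shaped dark grey cookie cutter, 56 mm across, 25 mm tall, loose on the table beside the press; origin at the centre of its underside; loose bystander
- rolling_pin: steel rolling pin with grey end discs, 330 mm long, 60 mm tall, lying on the table; origin on the table under its middle, x along it; loose bystander
- bowl: wooden bowl with a few biscuits, 184 mm across, 65 mm tall; origin at the centre of its underside; loose bystander
- jar: amber jar with a white cap, 70 mm across, 110 mm tall; origin at the centre of its underside; loose bystander
- mug: white mug, 76 mm across, 85 mm tall; origin at the centre of its underside; loose bystander
- biscuits: stack of five biscuits, 54 mm across, 37 mm tall; origin at the centre of its underside; loose bystander
There are look-alikes about, which are no part of the job. What is shaped like the plate but orange or turquoise is not meant.

How it is judged:
By the outcome, as a careful person would: the job done as asked, in the order asked, and still so for the second after the job is handed in, with the robot touching nothing.
It also fails if it takes over 64 s, if anything falls off the work surface, if the arm or the gripper's body presses on something with over 40 N, if the wrist force passes 120 N, or if a joint passes its speed limit or range.

### The arm

A 6-joint arm with a two-finger parallel gripper is mounted at the origin on the work surface. World frame = base frame: x ahead of the robot, y to its left, z up, the work surface at z = 0. Lengths are in m, angles in rad, forces in N, time in s.
With the tool pointing down it reaches from about 0.35 to 0.875 m from the base axis. Payload 4.2 kg.
Tool frame: the origin (TCP) lies at the very end of the fingers, on their centre line; the grasp point (between the pads) lies 19 mm behind it; z points along the fingers, y is the line along which they close (so a half turn about z gives the same grasp; the last joint's range is limited). The gripper opens to 87 mm and grips with 3 to 60 N. Pads are 19 mm wide; open, the fingers measure 117 mm over their backs; the gripper's body (75 mm by 190 mm) begins 51 mm behind the grasp point.
Start: joints at [1.478, 0.385, 0.008, 0, -1.194, -0.259], TCP at [0.215, 0.587, 0.199] pointing down, gripper open.
Joint ranges: [-3.14, 3.14], [-1.21, 2.06], [-1.07, 1.41], [-3.16, 2.05], [-2.99, -0.16], [-3.1, 3.1]. Speed limits (rad/s): [2.79, 2.79, 3.14, 3.14, 3.14, 3.14].

### API

Orientations are given as a 3x3 rotation matrix whose columns are the frame's x, y, z axes.
In Python, from rig import arm gives the robot as it stands.
- The arm moves only by the tool servo_tool, never from a script. Its arguments are lists of equal length, an entry for each row: "fingers": the opening, from 0 (shut) to 1 (fully open); "slide": the shift along the world's x, y, z in m, a list of three; "turn": the turn about the world's z in rad. In form: {"fingers": [fingers, ...], "slide": [[dx, dy, dz], ...], "turn": [turn, ...]}. A call has 1 to 8 rows; each row is the pose to reach, as a shift and turn from the pose commanded when the call began; what a row does not reach only later rows make up. A row lasts 1/8 s, in which the tool goes at most 62.5 mm and 10.7 degrees, less where a joint would pass 70% of its speed; a pose out of reach is approached as far as the arm can. A call with a gripper value outside its range is refused whole. The fingers move at their own pace and stop on an object; "squeeze" is the grip in N (left out, the last holds). Time passes only in rows, so rows that repeat a pose let the fingers close. It gives the time, the measured TCP pose, the force, the opening and the grip force at its end, in the units of the state.
- arm.observe(): the state, without advancing time (a new reading comes with each control period).
- arm.snapshot(name): name is "side" or "top"; returns a dict with "color" (384x512x3 uint8, red, green, blue), "fx", "fy", "cx", "cy" (pixels), "dist" ([k1, k2, p1, p2, k3] as OpenCV has them; the pictures are not rectified), "T" (4x4, takes a point from camera to world coordinates). Camera axes: x right, y up, looking along -z (the intrinsics and any distortion apply to the point x, -y, -z); pixel columns grow to the right and rows downward; lengths in m; the calibration is good to about 2 mm. A picture is of the moment at which its call begins. There is no depth.
- arm.close_job(): hands the job in; it is judged then, once.
The state is a dict: "clock": time; "joints": joint angles; "dq": joint speeds; "tau": joint torques, N m; "eef_pos": TCP position; "tool_rot": TCP orientation; "contact_force": force on the tool from outside, world axes, zero at the start; "moment": the same for the moment, N m; "width": finger opening in m; "grip_force": force on a finger pad.
Only numpy, scipy, OpenCV 4.12 (cv2) and the standard library are available. Lean on these libraries where they do the work, as an engineer would, in place of code of your own. Each camera call takes 0.05 s, during which the arm holds its last target. There are 200 camera calls.

## Working session

There is one attempt and no reset: what is moved stays moved. The work goes in short steps, Python scripts to look and compute and a tool call to move; the robot and the scene stay as the last step left them, time stands still between calls to the robot, and variables do not carry over. Pictures are saved under pics/ and viewed, at most 10 in all, crops included, and the job is handed in when it is done.

Besides the shell and the picture viewer there is one more tool, called after "Call:" as name([rows], argument=value, ...), one row to a line, values as JSON. servo_tool: Moves the arm, as the interface text tells. Its arguments: {"type":"object","properties":{"fingers":{"type":"array","items":{"type":"number"}},"slide":{"type":"array","items":{"type":"array","items":{"type":"number"}}},"turn":{"type":"array","items":{"type":"number"}},"squeeze":{"type":"number"}},"required":["fingers","slide","turn"]}

```bash
mkdir -p pics
cat > h.py <<'E'
import numpy as np, cv2
from rig import arm
def snap(n,f=None):
    s=arm.snapshot(n)
    if f: cv2.imwrite('pics/'+f,s['color'][:,:,::-1])
    return s
def ray(s,uv):
    K=np.array([[s['fx'],0,s['cx']],[0,s['fy'],s['cy']],[0,0,1]])
    p=cv2.undistortPoints(np.array(uv,float).reshape(-1,1,2),K,np.array(s['dist'],float))[:,0]
    d=np.c_[p[:,0],-p[:,1],-np.ones(len(p))]
    T=np.array(s['T']); return T[:3,3],d@T[:3,:3].T
def onz(s,uv,z):
    o,d=ray(s,uv); return o+d*((z-o[2])/d[:,2])[:,None]
def proj(s,P):
    K=np.array([[s['fx'],0,s['cx']],[0,s['fy'],s['cy']],[0,0,1]]);T=np.array(s['T'])
    q=(np.atleast_2d(P)-T[:3,3])@T[:3,:3]; q=q*[1,-1,-1]
    return cv2.projectPoints(q,np.zeros(3),np.zeros(3),K,np.array(s['dist'],float))[0][:,0]
E
python3 - <<'E'
from h import *
a=snap('top','t0.png');b=snap('side','s0.png')
for s in(a,b):print(np.round(s['T'],3).tolist(),s['fx'])
o=arm.observe();print(o['eef_pos'],np.round(o['tool_rot'],3).tolist(),o['clock'])
E
```

```text
[[-0.009, 0.989, -0.147, 0.344], [-1.0, -0.011, -0.017, -0.017], [-0.019, 0.147, 0.989, 1.202], [0.0, 0.0, 0.0, 1.0]] 411.08291055040604
[[-0.945, 0.232, -0.231, 0.249], [-0.328, -0.652, 0.684, 0.667], [0.008, 0.722, 0.692, 0.777], [0.0, 0.0, 0.0, 1.0]] 369.29502785771314
[0.21513977 0.58617706 0.19786265] [[0.939, -0.345, -0.001], [-0.345, -0.939, -0.002], [0.0, 0.002, -1.0]] 0.1
```

View pics/t0.png

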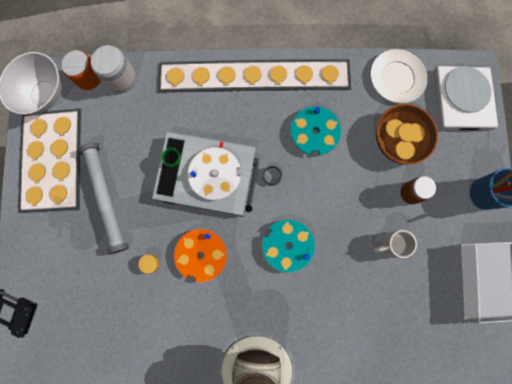

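View pics/s0.png

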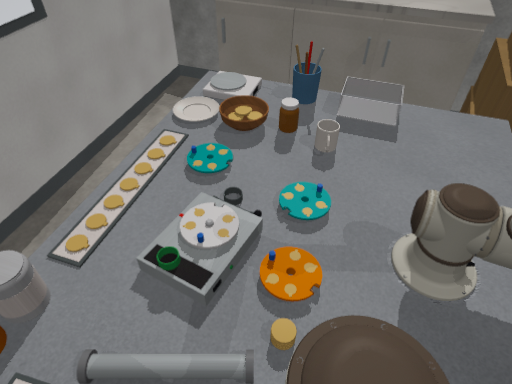

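The top view shows the white plate at about (214,174), its blue stub at (194,174), the red pin and stripe at (221,144), and the green cutter at (171,157). The side view shows the plate at (209,225), the stub at (200,238) and the pin at (182,216). Next I'll measure these.

```bash
cat > m.py <<'E'
from h import *
def cen(s,lo,hi,box):
    h=cv2.cvtColor(s['color'],cv2.COLOR_RGB2HSV);m=cv2.inRange(h,np.array(lo),np.array(hi))
    k=np.zeros_like(m);x0,y0,x1,y1=box;k[y0:y1,x0:x1]=m[y0:y1,x0:x1]
    n,l,st,c=cv2.connectedComponentsWithStats(k)
    return [(tuple(np.round(c[i],1)),st[i].tolist()) for i in range(1,n) if st[i][4]>2]
BL=((105,120,60),(130,255,255));RD=((0,150,90),(6,255,255));WH=((0,0,190),(180,50,255))
def tri(a,ua,b,ub):
    o1,d1=ray(a,[ua]);o2,d2=ray(b,[ub]);d1,d2=d1[0],d2[0]
    t=np.linalg.lstsq(np.c_[d1,-d2],o2-o1,rcond=None)[0]
    p,q=o1+t[0]*d1,o2+t[1]*d2
    return (p+q)/2,np.linalg.norm(p-q)
E
python3 - <<'E'
from m import *
a=snap('top');b=snap('side')
for n,s,box in(('t',a,(180,130,250,210)),('s',b,(150,190,260,270))):
    for c in(BL,RD,WH):print(n,cen(s,*c,box))
    x0,y0,x1,y1=box
    cv2.imwrite(f'pics/{n}1.png',cv2.resize(s['color'][y0:y1,x0:x1,::-1],None,fx=7,fy=7,interpolation=cv2.INTER_CUBIC))
E
```

```text
t [((np.float64(192.7), np.float64(173.4)), [190, 171, 6, 6, 23])]
t [((np.float64(220.9), np.float64(143.9)), [220, 142, 3, 5, 12])]
t [((np.float64(214.1), np.float64(173.0)), [188, 148, 53, 51, 1667]), ((np.float64(214.3), np.float64(172.3)), [214, 172, 2, 2, 3])]
s [((np.float64(199.9), np.float64(237.2)), [197, 233, 6, 10, 46])]
s [((np.float64(180.8), np.float64(214.8)), [179, 214, 4, 3, 8])]
s [((np.float64(203.0), np.float64(223.6)), [180, 203, 53, 43, 947])]
```

View pics/t1.png

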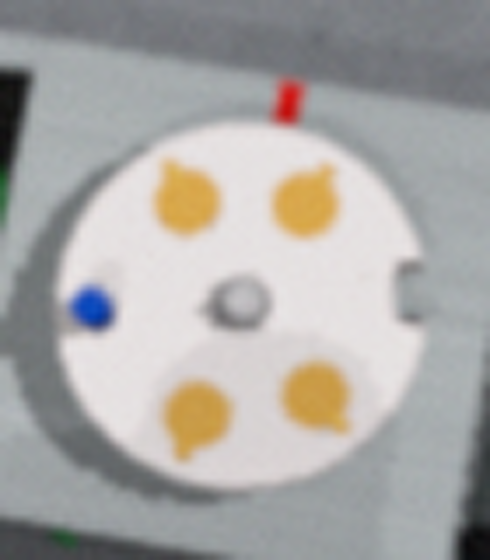

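View pics/s1.png

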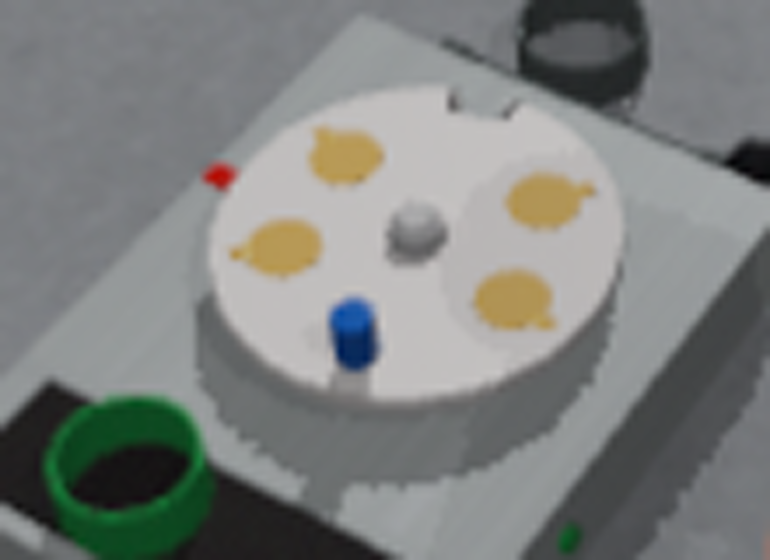

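The top crop shows the plate centred at about (214.6,173.3), the stub at (193.1,173.7), the notch at (238.6,171.7) and the red stripe at (221.1,144.5). The plate needs about a quarter turn CCW, which takes the stub from +y towards -x.

Run:
```python
from m import *
a=snap('top');b=snap('side')
def plate(s,box):
    h=cv2.cvtColor(s['color'],cv2.COLOR_RGB2HSV)
    m=cv2.inRange(h,np.array((0,0,175)),np.array((180,25,255)))|cv2.inRange(h,np.array((10,80,120)),np.array((30,255,255)))
    k=np.zeros_like(m);x0,y0,x1,y1=box;k[y0:y1,x0:x1]=m[y0:y1,x0:x1]
    c=max(cv2.findContours(k,cv2.RETR_EXTERNAL,cv2.CHAIN_APPROX_NONE)[0],key=cv2.contourArea)
    p=onz(s,cv2.convexHull(c)[:,0],0.068)[:,:2].astype(np.float32)
    return cv2.fitEllipse(p)
print(plate(a,(185,140,245,205)),plate(b,(175,195,245,255)))
print('centre pix',onz(a,[(214.6,173.3)],.068),'spindle top',onz(a,[(214.6,173)],.078),onz(b,[(209.4,222.0)],.078))
print('stub',onz(a,[(192.9,173.6)],.088),onz(b,[(200.3,235.5)],.088))
print('notch',onz(a,[(238.3,171.8)],.068),onz(b,[(219,204.2)],.068))
print('stripe',onz(a,[(221,144.2)],.048),onz(b,[(181.2,215)],.048))
# press outline lines
for s,l in((a,[(150,115),(270,115),(270,225),(140,225)]),):
    g=cv2.cvtColor(s['color'],cv2.COLOR_RGB2GRAY)
    x0,y0,x1,y1=140,120,270,225
    cv2.imwrite('pics/t2.png',cv2.resize(s['color'][y0:y1,x0:x1,::-1],None,fx=5.5,fy=5.5,interpolation=cv2.INTER_CUBIC))
```

```text
((0.5597813129425049, 0.1101100891828537), (0.1477053165435791, 0.16410773992538452), 155.73397827148438) ((0.555792510509491, 0.11544250696897507), (0.14671824872493744, 0.14841698110103607), 159.1922607421875)
centre pix [[0.55974194 0.11306951 0.068     ]] spindle top [[0.55868841 0.11192456 0.078     ]] [[0.55177439 0.12073844 0.078     ]]
stub [[0.55590495 0.17120851 0.088     ]] [[0.55031598 0.17502033 0.088     ]]
notch [[0.56316218 0.0462519  0.068     ]] [[0.55789329 0.04656965 0.068     ]]
stripe [[0.64911115 0.09736221 0.048     ]] [[0.64562143 0.09962765 0.048     ]]
```

View pics/t2.png

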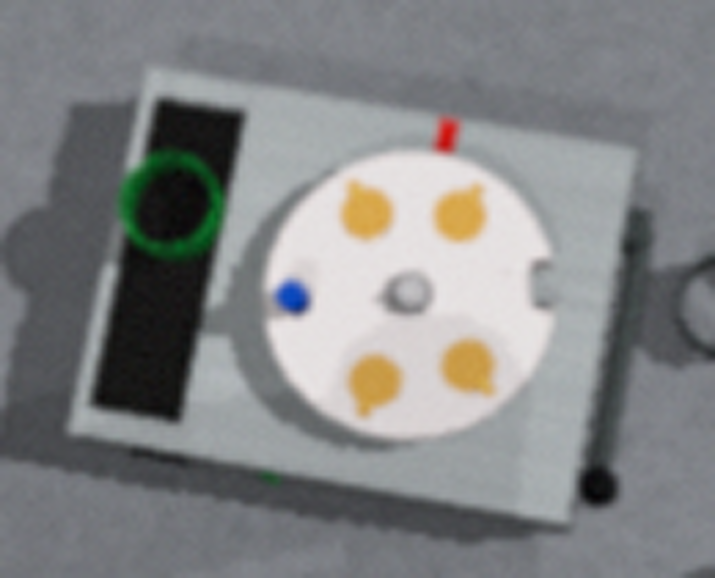

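The crop shows the press-top corners at crop pixels (148,68), (636,150), (572,525) and (68,435). The stub is at (292,297) and the green cutter at (170,203).

Run:
```python
from m import *
a=snap('top');b=snap('side')
c=np.array([(148,68),(636,150),(572,525),(68,435)])/5.5+[140,120]-.4
P=onz(a,c,.048)[:,:2];print(P.round(4))
L=[np.array(v,float) for v in[(100,165),(100,-100),(-100,-100),(-100,165)]]
L=np.array(L)/1000
from scipy.spatial.transform import Rotation as R
z=lambda M:np.c_[M,np.zeros(4)]
r,e=R.align_vectors(z(P-P.mean(0)),z(L-L.mean(0)));th=r.as_euler('zyx')[0]
o=P.mean(0)-r.as_matrix()[:2,:2]@L.mean(0);print('press o',o,'yaw',np.degrees(th),'res',e)
for z0,pa,pb,n in((.078,(214.4,172.6),(209.4,220.4),'spindle'),(.09,(192.9,173.6),(200.2,234.9),'stub'),(.048,(220.8,144),(181,214.8),'stripe')):
    print(n,onz(a,[pa],z0)[0][:2],onz(b,[pb],z0)[0][:2],tri(a,pa,b,pb))
print('cutter',onz(a,[(170.7,156.7)],.073))
```

```text
[[ 0.689   0.2582]
 [ 0.6397 -0.0017]
 [ 0.4429  0.0328]
 [ 0.4921  0.2955]]
press o [0.55998984 0.11425775] yaw -10.553535242586133 res 0.0018754480032565368
spindle [0.55983178 0.11249219] [0.55397338 0.11583435] (array([0.55842397, 0.11237611, 0.07335282]), np.float64(0.0046765701822142))
stub [0.55552395 0.17086994] [0.55045047 0.17485755] (array([0.55472225, 0.17121655, 0.08465152]), np.float64(0.003711481268388748))
stripe [0.64971791 0.09794666] [0.6464555  0.09915818] (array([0.64893847, 0.09772309, 0.04602257]), np.float64(0.002636743365214343))
cutter [[0.6084719  0.23810905 0.073     ]]
```

Call:
servo_tool([
  [0.03,-0.04,0],
  [0.065,-0.085,0],
  [0.1,-0.13,0],
  [0.135,-0.175,0],
  [0.17,-0.22,0],
  [0.205,-0.26,0],
  [0.24,-0.3,0],
  [0.27,-0.335,0],
], fingers=[0.46,0.46,0.46,0.46,0.46,0.46,0.46,0.46], turn=[-0.1,-0.25,-0.4,-0.55,-0.7,-0.85,-1.0,-1.15])

```text
clock: 1.4
eef_pos: [0.4864, 0.2502, 0.1991]
tool_rot: [[0.064, -0.998, 0.0], [-0.998, -0.064, 0.0], [-0.0, -0.0, -1.0]]
contact_force: [0.6, 0.0, -0.3]
width: 0.0405
grip_force: 0.0
```

Call:
servo_tool([
  [0.03,-0.035,-0.03],
  [0.055,-0.065,-0.06],
  [0.069,-0.079,-0.08],
  [0.069,-0.079,-0.08],
  [0.069,-0.079,-0.08],
], fingers=[0.46,0.46,0.46,0.46,0.46], turn=[0,0,0,0,0])

```text
clock: 2.02
eef_pos: [0.5547, 0.1737, 0.1197]
tool_rot: [[0.07, -0.998, 0.002], [-0.998, -0.07, 0.001], [-0.001, -0.002, -1.0]]
contact_force: [0.1, 0.7, -0.0]
width: 0.0401
grip_force: 0.0
```

Run:
```python
from m import *
b=snap('side');a=snap('top')
o=arm.observe();print(o['eef_pos'],np.round(o['tool_rot'],3).tolist(),o['width'])
print(cen(a,*BL,(180,130,250,210)),cen(b,*BL,(150,190,260,270)))
A=cv2.resize(a['color'][120:230,140:280],None,fx=3,fy=3,interpolation=2);B=cv2.resize(b['color'][160:270,130:270],None,fx=3,fy=3,interpolation=2)
cv2.imwrite('pics/c3.png',np.vstack([A])[:,:,::-1].copy() if 0 else np.hstack([cv2.resize(A,(400,314)),cv2.resize(B,(400,314))])[:,:,::-1])
```

```text
[0.55455185 0.17403111 0.12019314] [[0.071, -0.997, 0.002], [-0.998, -0.071, 0.001], [-0.001, -0.002, -1.0]] 0.03976876832164478
[] [((np.float64(199.9), np.float64(237.2)), [197, 233, 6, 10, 46])]
```

View pics/c3.png

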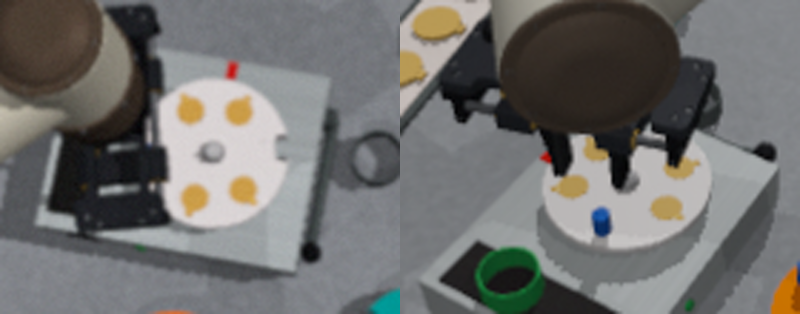

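Run:
```python
from m import *
b=snap('side')
o=arm.observe();p=o['eef_pos'];R=np.array(o['tool_rot'])
f=lambda q:((proj(b,q)-[130,160])*[400/140,314/110]).round(0).tolist()
print('tcp',f(p),'tips',f([p+.0275*R[:,1],p-.0275*R[:,1]]),'stub@.09',f([.5545,.172,.09]))
cv2.imwrite('pics/s4.png',cv2.resize(b['color'][160:260,140:260,::-1],None,fx=5,fy=5,interpolation=2))
```

```text
tcp [[193.0, 188.0]] tips [[225.0, 195.0], [162.0, 181.0]] stub@.09 [[198.0, 210.0]]
```

View pics/s4.png

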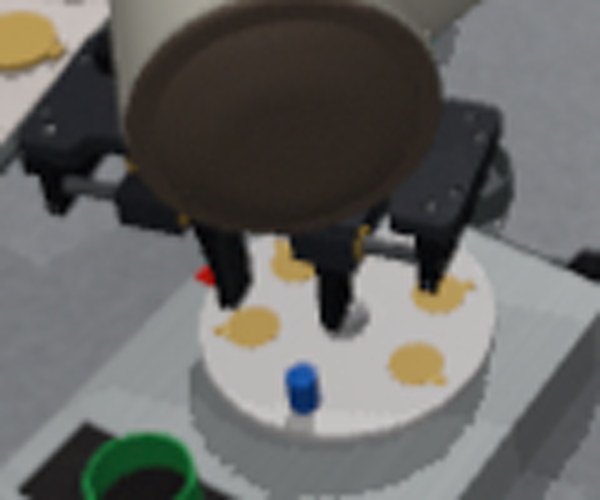

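The crop shows both fingertips where projected, straddling the stub, and the third prong is part of the gripper bracket higher up. Next I'll lower to the stub.

Call:
servo_tool([
  [0,-0.002,-0.02],
  [0,-0.002,-0.035],
  [0,-0.002,-0.043],
  [0,-0.002,-0.043],
  [0,-0.002,-0.043],
  [0,-0.002,-0.043],
], fingers=[0.46,0.46,0.46,0.28,0.28,0.28], turn=[0,0,0,0,0,0], squeeze=3)

```text
clock: 2.92
eef_pos: [0.5548, 0.1709, 0.0765]
tool_rot: [[0.069, -0.998, 0.001], [-0.998, -0.069, 0.001], [-0.001, -0.001, -1.0]]
contact_force: [0.5, 0.4, 0.2]
width: 0.0257
grip_force: 0.0
```

Run:
```python
import numpy as np
# arc waypoints about the axis, shift from current
c=np.array([.558,.1135]);r=.0585
p0=np.array([.5545,.172]);a0=np.arctan2(*(p0-c)[::-1]);print(np.degrees(a0))
for d in range(5,81,5):
    a=a0+np.radians(d);print(d,round(np.radians(d),3),(c+r*np.array([np.cos(a),np.sin(a)])-p0).round(4))
```

```text
93.42387124493074
5 0.087 [-0.0051 -0.0006]
10 0.175 [-0.0101 -0.0016]
15 0.262 [-0.015 -0.003]
20 0.349 [-0.0198 -0.0048]
25 0.436 [-0.0243 -0.0071]
30 0.524 [-0.0287 -0.0097]
35 0.611 [-0.0329 -0.0127]
40 0.698 [-0.0367 -0.016 ]
45 0.785 [-0.0403 -0.0197]
50 0.873 [-0.0435 -0.0236]
55 0.96 [-0.0463 -0.0279]
60 1.047 [-0.0488 -0.0323]
65 1.134 [-0.0509 -0.037 ]
70 1.222 [-0.0526 -0.0418]
75 1.309 [-0.0538 -0.0468]
80 1.396 [-0.0546 -0.0518]
```

Call:
servo_tool([
  [-0.005,-0.0005,0],
  [-0.01,-0.0015,0],
  [-0.015,-0.003,0],
  [-0.02,-0.005,0],
  [-0.0245,-0.007,0],
  [-0.0285,-0.0095,0],
  [-0.033,-0.0125,0],
  [-0.0365,-0.016,0],
], fingers=[0.28,0.28,0.28,0.28,0.28,0.28,0.28,0.28], turn=[0.087,0.175,0.262,0.349,0.436,0.524,0.611,0.698])

```text
clock: 3.92
eef_pos: [0.5179, 0.1547, 0.0763]
tool_rot: [[0.696, -0.718, 0.001], [-0.718, -0.696, 0.0], [0.0, -0.001, -1.0]]
contact_force: [-0.6, 1.9, 0.2]
width: 0.0243
grip_force: 0.0
```

Call:
servo_tool([
  [-0.0035,-0.0035,0],
  [-0.007,-0.0075,0],
  [-0.01,-0.012,0],
  [-0.0125,-0.0165,0],
  [-0.0145,-0.021,0],
  [-0.016,-0.026,0],
  [-0.0175,-0.031,0],
  [-0.0175,-0.031,0],
], fingers=[0.28,0.28,0.28,0.28,0.28,0.28,0.28,0.28], turn=[0.087,0.175,0.262,0.349,0.436,0.524,0.611,0.611])

```text
clock: 4.92
eef_pos: [0.5005, 0.1236, 0.0763]
tool_rot: [[0.981, -0.193, 0.001], [-0.193, -0.981, 0.0], [0.001, -0.001, -1.0]]
contact_force: [1.1, 0.9, -0.2]
width: 0.0245
grip_force: 0.0
```

Run:
```python
from m import *
b=snap('side');a=snap('top')
print(arm.observe()['eef_pos'])
print(cen(a,*BL,(180,130,250,210)),cen(b,*BL,(150,190,260,270)))
A=cv2.resize(a['color'][130:210,180:250],(400,457),interpolation=2);B=cv2.resize(b['color'][190:270,170:240],(400,457),interpolation=2)
cv2.imwrite('pics/c5.png',np.hstack([A,B])[:,:,::-1])
```

```text
[0.50060847 0.12387118 0.07616673]
[] [((np.float64(199.9), np.float64(237.2)), [197, 233, 6, 10, 46])]
```

View pics/c5.png

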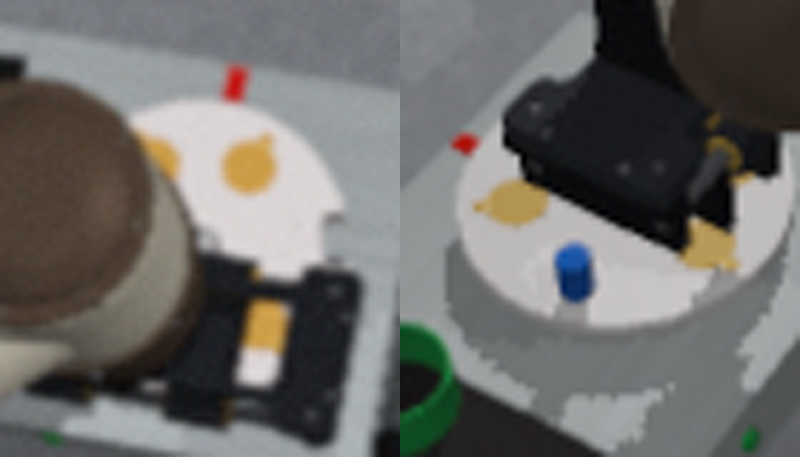

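This picture shows the stub at side (200,237) and the notch at top (238.6,172), both exactly where they started, so the plate did not turn. The fingers seem to have passed over the stub. I'll check the tip height before trying again.

Run:
```python
from m import *
b=snap('side');a=snap('top')
o=arm.observe();p=o['eef_pos'];R=np.array(o['tool_rot'])
q=[p,p+.02*R[:,1],p-.02*R[:,1]]
f=lambda s,o,k:((proj(s,q)-o)*k).round(0).tolist()
print(o['clock'],p,proj(b,q).round(1).tolist(),f(b,[180,190],10),o['contact_force'])
print('spindle top proj',proj(b,[.5585,.1135,.078]),proj(a,[.5585,.1135,.078]),'stub top',proj(b,[.5545,.1715,.09]))
cv2.imwrite('pics/s6.png',cv2.resize(b['color'][190:250,180:250,::-1],None,fx=10,fy=10,interpolation=2))
```

```text
5.125 [0.50053973 0.12392409 0.07599783] [[227.9, 228.6], [232.3, 223.4], [223.4, 234.0]] [[479.0, 386.0], [523.0, 334.0], [434.0, 440.0]] [0.5022464  0.49763666 0.01395379]
spindle top proj [[208.13771977 219.29921122]] [[214.03729604 173.07375871]] stub top [[199.25974587 233.43289924]]
```

View pics/s6.png

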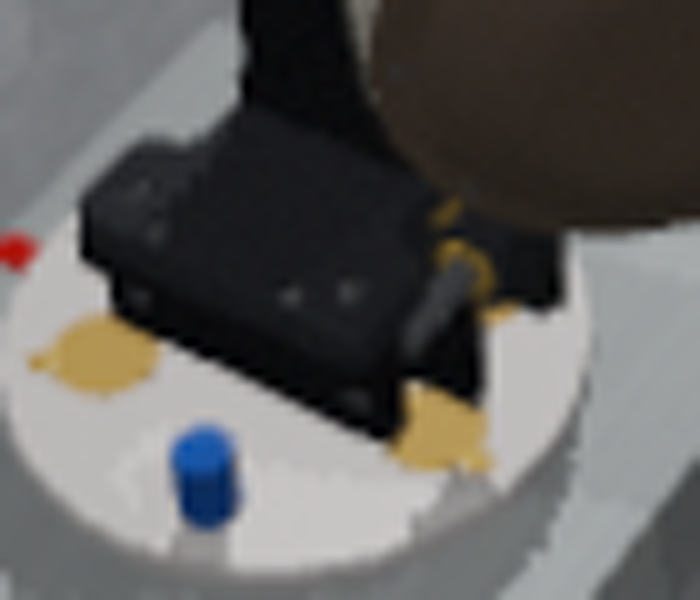

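The crop shows the visible fingertip ending near (470,400) and the other near (550,300), about 4 px (roughly 12 mm) higher than the reported TCP projects. The real tips are therefore higher than reported and passed just over the stub. I'll go back, re-straddle and lower in small steps while watching the force.

Call:
servo_tool([
  [0,0,0.03],
  [0.01,0.01,0.03],
  [0.02,0.02,0.03],
  [0.03,0.028,0.03],
  [0.04,0.034,0.03],
  [0.047,0.04,0.03],
  [0.052,0.044,0.03],
  [0.054,0.047,0.03],
], fingers=[0.46,0.46,0.46,0.46,0.46,0.46,0.46,0.46], turn=[0,-0.18,-0.36,-0.54,-0.72,-0.9,-1.08,-1.26])

```text
clock: 6.12
eef_pos: [0.5546, 0.1711, 0.1057]
tool_rot: [[0.111, -0.994, -0.0], [-0.994, -0.111, -0.0], [0.0, 0.0, -1.0]]
contact_force: [0.2, -0.4, 0.8]
width: 0.0402
grip_force: 0.0
```

Call:
servo_tool([
  [0,0,-0.015],
  [0,0,-0.026],
  [0,0,-0.03],
  [0,0,-0.033],
  [0,0,-0.035],
  [0,0,-0.035],
], fingers=[0.46,0.46,0.46,0.46,0.46,0.46], turn=[-0.05,-0.05,-0.05,-0.05,-0.05,-0.05])

```text
clock: 6.88
eef_pos: [0.5544, 0.1707, 0.071]
tool_rot: [[0.068, -0.998, 0.0], [-0.998, -0.068, 0.0], [-0.0, -0.0, -1.0]]
contact_force: [-0.8, 1.5, 0.2]
width: 0.0397
grip_force: 0.0
```

Call:
servo_tool([
  [0,0,-0.002],
  [0,0,-0.004],
  [0,0,-0.004],
], fingers=[0.46,0.46,0.46], turn=[0,0,0])

```text
clock: 7.25
eef_pos: [0.5542, 0.1706, 0.0666]
tool_rot: [[0.068, -0.998, -0.0], [-0.998, -0.068, -0.0], [0.0, 0.0, -1.0]]
contact_force: [-1.2, -0.4, 0.1]
width: 0.04
grip_force: 0.0
```

Run:
```python
from m import *
b=snap('side')
o=arm.observe();p=o['eef_pos'];R=np.array(o['tool_rot'])
print(p,o['contact_force'],o['width'],cen(b,*BL,(150,190,260,270)))
q=[p,p+.0275*R[:,1],p-.0275*R[:,1]]
print(((proj(b,q)-[180,190])*10).round(0).tolist())
cv2.imwrite('pics/s7.png',cv2.resize(b['color'][190:250,180:250,::-1],None,fx=10,fy=10,interpolation=2))
```

```text
[0.55429401 0.17066106 0.06679037] [ 0.49133971 -0.04586171  0.44700591] 0.04012353379559086 [((np.float64(199.9), np.float64(237.2)), [197, 233, 6, 10, 46])]
[[204.0, 493.0], [310.0, 517.0], [99.0, 470.0]]
```

View pics/s7.png

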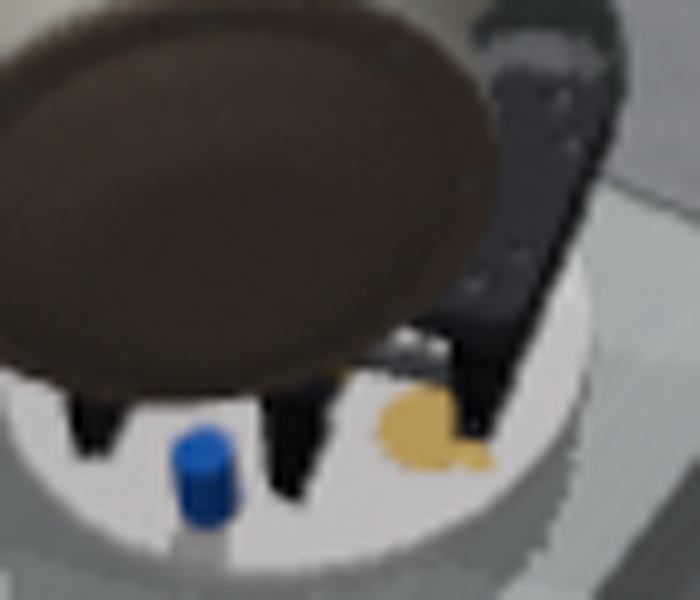

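The crop shows both tips either side of the stub, at about (95,455) and (295,495), still above the stub's base at (205,520), with no contact force. I'll keep lowering gently.

Call:
servo_tool([
  [0,0,-0.002],
  [0,0,-0.003],
  [0,0,-0.003],
], fingers=[0.46,0.46,0.46], turn=[0,0,0])

```text
clock: 7.68
eef_pos: [0.5543, 0.1707, 0.0637]
tool_rot: [[0.068, -0.998, -0.0], [-0.998, -0.068, -0.0], [0.0, 0.0, -1.0]]
contact_force: [-0.0, -0.6, 0.4]
width: 0.0398
grip_force: 0.0
```

Call:
servo_tool([
  [-0.004,0,0],
  [-0.008,0,0],
  [-0.012,-0.001,0],
  [-0.012,-0.001,0],
], fingers=[0.3,0.3,0.3,0.3], turn=[0.05,0.1,0.15,0.15])

```text
clock: 8.18
eef_pos: [0.5424, 0.1698, 0.064]
tool_rot: [[0.216, -0.976, 0.0], [-0.976, -0.216, 0.0], [-0.0, -0.0, -1.0]]
contact_force: [-0.9, 0.4, -0.6]
width: 0.0264
grip_force: 0.1
```

Run:
```python
from m import *
b=snap('side')
o=arm.observe()
print(o['eef_pos'],o['contact_force'],o['width'],cen(b,*BL,(150,190,260,270)))
```

```text
[0.54247683 0.16984196 0.0640037 ] [-0.41388069  1.0404147  -0.24607126] 0.026540518287452724 [((np.float64(202.6), np.float64(237.1)), [199, 233, 7, 10, 53])]
```

The stub moves now. I'll continue along the arc.

Run:
```python
import numpy as np
c=np.array([.558,.1135]);r=.0585
p0=np.array([.5425,.170]);a0=np.arctan2(*(p0-c)[::-1])
for d in range(6,67,6):
    a=a0+np.radians(d);print(d,round(np.radians(d),3),(c+r*np.array([np.cos(a),np.sin(a)])-p0).round(4))
```

```text
6 0.105 [-0.0058 -0.002 ]
12 0.209 [-0.0114 -0.0045]
18 0.314 [-0.0167 -0.0076]
24 0.419 [-0.0216 -0.0113]
30 0.524 [-0.0261 -0.0154]
36 0.628 [-0.0302 -0.02  ]
42 0.733 [-0.0338 -0.0249]
48 0.838 [-0.0368 -0.0303]
54 0.942 [-0.0392 -0.0359]
60 1.047 [-0.0411 -0.0417]
66 1.152 [-0.0423 -0.0477]
```

Call:
servo_tool([
  [-0.006,-0.002,-0.001],
  [-0.0115,-0.0045,-0.001],
  [-0.0165,-0.0075,-0.001],
  [-0.0215,-0.0115,-0.001],
  [-0.026,-0.0155,-0.001],
  [-0.03,-0.02,-0.001],
  [-0.034,-0.025,-0.001],
  [-0.037,-0.0305,-0.001],
], fingers=[0.28,0.28,0.28,0.28,0.28,0.28,0.28,0.28], turn=[0.105,0.21,0.315,0.42,0.525,0.63,0.735,0.84])

```text
clock: 9.22
eef_pos: [0.5061, 0.1401, 0.0634]
tool_rot: [[0.873, -0.488, 0.002], [-0.488, -0.873, 0.002], [0.001, -0.002, -1.0]]
contact_force: [-0.4, 1.3, 0.6]
width: 0.0243
grip_force: 1.0
```

Call:
servo_tool([
  [-0.001,-0.0025,0],
  [-0.0025,-0.0055,0],
  [-0.0035,-0.0085,0],
  [-0.0035,-0.0085,0],
], fingers=[0.28,0.28,0.28,0.28], turn=[0.05,0.105,0.15,0.15])

```text
clock: 9.72
eef_pos: [0.5023, 0.1312, 0.0632]
tool_rot: [[0.935, -0.356, 0.001], [-0.356, -0.935, 0.001], [0.001, -0.001, -1.0]]
contact_force: [-0.1, 1.2, 1.2]
width: 0.0249
grip_force: 0.7
```

Run:
```python
from m import *
b=snap('side');a=snap('top')
o=arm.observe()
print(o['eef_pos'],o['contact_force'],o['width'],cen(b,*BL,(150,190,260,270)),cen(a,*BL,(180,130,250,220)))
# local markings near the pin in top view; unoccluded?
A=a['color'][130:200,180:250];B=b['color'][190:260,160:230]
cv2.imwrite('pics/c8.png',np.hstack([cv2.resize(A,(400,400),interpolation=2),cv2.resize(B,(400,400),interpolation=2)])[:,:,::-1])
```

```text
[0.50233386 0.13114741 0.06312703] [0.56935255 0.92059586 1.10019348] 0.024188168817354135 [((np.float64(226.2), np.float64(232.6)), [224, 228, 4, 9, 19])] []
```

View pics/c8.png

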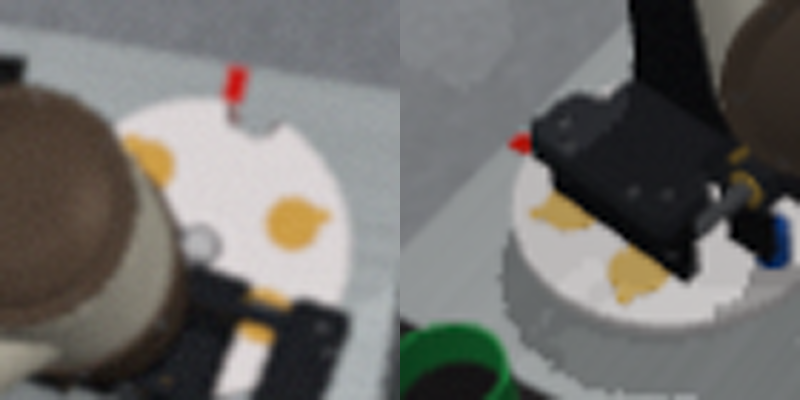

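The top crop shows the notch's two marks at about (232,112) and (283,130), i.e. pixels (220.6,149.6) and (229.5,152.8), just clockwise of the red pin. I miscounted and have now viewed 11 pictures, one over the limit of 10, so I'll view no more and check by numbers from here.

```bash
cat > n.py <<'E'
from m import *
# rim profile: brightness along a circle on the plate (r=67 mm), as a function of press-frame angle
def prof(s,z=.068,C=(.5585,.113),r=.069,lo=-60,hi=40):
    g=cv2.cvtColor(s['color'],cv2.COLOR_RGB2GRAY).astype(np.float32)
    an=np.arange(lo,hi+1,2.);t=np.radians(an)
    uv=proj(s,np.c_[C[0]+r*np.cos(t),C[1]+r*np.sin(t),np.full(len(t),z)]).astype(np.float32)
    return an,cv2.remap(g,uv[:,0].reshape(-1,1),uv[:,1].reshape(-1,1),cv2.INTER_LINEAR).ravel()
E
python3 - <<'E'
from n import *
a=snap('top')
m=onz(a,[(220.6,149.6),(229.5,152.75),(225.0,151.3)],.068)[:,:2]
C=np.array([.559,.1125]);d=m-C
print(m,np.linalg.norm(d,axis=1),np.degrees(np.arctan2(d[:,1],d[:,0])))
S=onz(a,[(220.8,144)],.048)[0,:2]-C;print('stripe',np.degrees(np.arctan2(S[1],S[0])))
for r in(.065,.068,.07):
    an,g=prof(a,r=r);print(r,list(zip(an[::1].astype(int).tolist(),g.astype(int).tolist())))
E
```

```text
[[0.62802519 0.09643354]
 [0.61846076 0.07108513]
 [0.62287376 0.0838855 ]] [0.07087036 0.07246222 0.06999033] [-13.10299126 -34.85750828 -24.13167322]
stripe -9.113965386713474
0.065 [(-60, 214), (-58, 213), (-56, 213), (-54, 213), (-52, 213), (-50, 213), (-48, 213), (-46, 214), (-44, 215), (-42, 215), (-40, 213), (-38, 213), (-36, 214), (-34, 213), (-32, 207), (-30, 200), (-28, 185), (-26, 173), (-24, 164), (-22, 169), (-20, 173), (-18, 175), (-16, 171), (-14, 176), (-12, 186), (-10, 201), (-8, 212), (-6, 214), (-4, 213), (-2, 213), (0, 214), (2, 214), (4, 213), (6, 214), (8, 214), (10, 213), (12, 212), (14, 214), (16, 214), (18, 213), (20, 213), (22, 209), (24, 203), (26, 193), (28, 180), (30, 171), (32, 167), (34, 159), (36, 124), (38, 90), (40, 69)]
0.068 [(-60, 213), (-58, 213), (-56, 213), (-54, 214), (-52, 214), (-50, 214), (-48, 214), (-46, 213), (-44, 214), (-42, 213), (-40, 213), (-38, 213), (-36, 213), (-34, 212), (-32, 197), (-30, 175), (-28, 160), (-26, 158), (-24, 155), (-22, 155), (-20, 156), (-18, 155), (-16, 143), (-14, 141), (-12, 152), (-10, 185), (-8, 208), (-6, 214), (-4, 215), (-2, 214), (0, 214), (2, 214), (4, 212), (6, 214), (8, 214), (10, 214), (12, 213), (14, 214), (16, 215), (18, 214), (20, 214), (22, 214), (24, 212), (26, 206), (28, 195), (30, 181), (32, 174), (34, 157), (36, 123), (38, 84), (40, 70)]
0.07 [(-60, 213), (-58, 212), (-56, 212), (-54, 212), (-52, 213), (-50, 213), (-48, 213), (-46, 212), (-44, 213), (-42, 213), (-40, 212), (-38, 213), (-36, 213), (-34, 209), (-32, 193), (-30, 162), (-28, 151), (-26, 153), (-24, 155), (-22, 156), (-20, 154), (-18, 151), (-16, 141), (-14, 130), (-12, 129), (-10, 173), (-8, 203), (-6, 213), (-4, 215), (-2, 214), (0, 213), (2, 213), (4, 213), (6, 214), (8, 213), (10, 213), (12, 214), (14, 213), (16, 215), (18, 214), (20, 214), (22, 214), (24, 213), (26, 210), (28, 202), (30, 194), (32, 184), (34, 164), (36, 119), (38, 82), (40, 65)]
```

Call:
servo_tool([
  [-0.001,-0.0035,0],
  [-0.0015,-0.007,0],
  [-0.0022,-0.0105,0],
  [-0.0022,-0.0105,0],
  [-0.0022,-0.0105,0],
], fingers=[0.28,0.28,0.28,0.28,0.28], turn=[0.06,0.12,0.18,0.18,0.18])

```text
clock: 10.5
eef_pos: [0.4997, 0.1202, 0.0628]
tool_rot: [[0.983, -0.183, -0.0], [-0.183, -0.983, -0.0], [-0.0, 0.0, -1.0]]
contact_force: [-0.2, 0.4, 0.1]
width: 0.0245
grip_force: 0.4
```

```bash
cat > e.py <<'E'
from n import *
a=snap('top');o=arm.observe();print(o['eef_pos'],o['contact_force'])
def edges(z):
  for r in(.067,.069,.071):
    an,g=prof(a,z=z,r=r,lo=-45,hi=20)
    w=np.where(g<188)[0]
    i,j=w[0],w[-1]
    L=np.interp(-188,[-g[i-1],-g[i]],an[i-1:i+1]);H=np.interp(188,[g[j],g[j+1]],an[j:j+2])
    print(r,L.round(1),H.round(1),'centre',((L+H)/2).round(1))
import sys
edges(float(sys.argv[1]))
print('red',cen(a,*RD,(200,130,250,170)))
E
python3 e.py .068
```

```text
[0.49965005 0.12015887 0.06276566] [0.80271873 0.73013184 0.31532455]
0.067 -21.9 0.4 centre -10.8
0.069 -22.4 1.4 centre -10.5
0.071 -22.6 1.6 centre -10.5
red [((np.float64(220.4), np.float64(145.8)), [219, 142, 4, 9, 20])]
```

Run:
```python
from n import *
a=snap('top');c=a['color'].astype(int)
w=np.clip(c[...,0]-np.maximum(c[...,1],c[...,2])-25,0,None)
print(w[140:155,214:230])
C=np.array([.5585,.113])
for lo,hi,z in((140,146,.048),(147,153,.057)):
    y,x=np.mgrid[lo:hi,214:230];k=w[lo:hi,214:230]
    uv=((x*k).sum()/k.sum(),(y*k).sum()/k.sum());p=onz(a,[uv],z)[0,:2]-C
    print(uv,np.linalg.norm(p),np.degrees(np.arctan2(p[1],p[0])))
```

```text
[[  0   0   0   0   0   0   0   0   0   0   0   0   0   0   0   0]
 [  0   0   0   0   0   0  26  31  12   0   0   0   0   0   0   0]
 [  0   0   0   0   0  10  79 102  78  22   0   0   0   0   0   0]
 [  0   0   0   0   0  25 109 146 105  30   0   0   0   0   0   0]
 [  0   0   0   0   0  41 121 148  89  13   0   0   0   0   0   0]
 [  0   0   0   0   0  58 135 140  77   2   0   0   0   0   0   0]
 [  0   0   0   0   3  72 133 128  56   0   0   0   0   0   0   0]
 [  0   0   0   0   2  61 102  88  26   0   0   0   0   0   0   0]
 [  0   0   0   0  18  80  95  45   0   0   0   0   0   0   0   0]
 [  0   0   0   0  49 114 104  32   0   0   0   0   0   0   0   0]
 [  0   0   0   0  30  82  73  18   0   0   0   0   0   0   0   0]
 [  0   0   0   0   0   8  13   0   0   0   0   0   0   0   0   0]
 [  0   0   0   0   0   0   0   0   0   0   0   0   0   0   0   0]
 [  0   0   0   0   0   0   0   0   0   0   0   0   0   0   0   0]
 [  0   0   0   0   0   0   0   0   0   0   0   0   0   0   0   0]]
(np.float64(220.84803001876173), np.float64(143.5046904315197)) 0.09393135766159838 -9.303383780984426
(np.float64(219.70384615384614), np.float64(148.47019230769232)) 0.07674318111812929 -9.65075474823185
```

Notch and pin agree within 1°: the notch is at -10.5° and the pin at -9.7°. Next I'll raise, centre over the spindle with the fingers spread along the press's y, and press on both sides.

Call:
servo_tool([
  [0,0,0],
  [0,0,0.02],
  [0,0,0.05],
  [0,0,0.06],
  [0.02,-0.002,0.06],
  [0.04,-0.005,0.06],
  [0.0588,-0.0067,0.06],
  [0.0588,-0.0067,0.06],
], fingers=[0.35,0.35,0.35,0.35,0.75,0.75,0.75,0.75], turn=[0,0,0,0,0,0,0,0])

```text
clock: 11.6
eef_pos: [0.5585, 0.1131, 0.1215]
tool_rot: [[0.983, -0.183, -0.002], [-0.183, -0.983, -0.001], [-0.002, 0.001, -1.0]]
contact_force: [0.3, 0.7, 0.0]
width: 0.0609
grip_force: 0.0
```

Call:
servo_tool([
  [0,0,-0.02],
  [0,0,-0.04],
  [0,0,-0.05],
  [0,0,-0.057],
  [0,0,-0.06],
  [0,0,-0.06],
], fingers=[0.75,0.75,0.75,0.75,0.75,0.75], turn=[0,0,0,0,0,0])

```text
clock: 12.35
eef_pos: [0.5586, 0.1136, 0.0631]
tool_rot: [[0.983, -0.182, 0.0], [-0.182, -0.983, 0.0], [0.0, -0.0, -1.0]]
contact_force: [0.4, 0.9, 0.8]
width: 0.0654
grip_force: 0.0
```

```bash
python3 - <<'E'
from n import *
b=snap('side');print(cen(b,*BL,(150,190,260,270)))
E
python3 e.py .068
```

```text
[((np.float64(227.6), np.float64(228.9)), [225, 225, 6, 9, 48])]
[0.55877333 0.11367204 0.06337143] [ 0.264414   -0.38428742  0.14570723]Traceback (most recent call last):
  File "e.py", line 11, in <module>
    edges(float(sys.argv[1]))
    ~~~~~^^^^^^^^^^^^^^^^^^^^
  File "e.py", line 8, in edges
    L=np.interp(-188,[-g[i-1],-g[i]],an[i-1:i+1]);H=np.interp(188,[g[j],g[j+1]],an[j:j+2])
    return interp_func(x, xp, fp, left, right)
ValueError: fp and xp are not of the same length.
```

Call:
servo_tool([
  [0,0,-0.002],
  [0,0,-0.004],
  [0,0,-0.006],
  [0,0,-0.007],
  [0,0,-0.007],
], fingers=[0.75,0.75,0.75,0.75,0.75], turn=[0,0,0,0,0])

```text
clock: 13.08
eef_pos: [0.5584, 0.1135, 0.0557]
tool_rot: [[0.983, -0.182, -0.0], [-0.182, -0.983, -0.0], [-0.0, 0.0, -1.0]]
contact_force: [-0.5, 0.8, -0.9]
width: 0.0655
grip_force: 0.0
```

```bash
cat > k.py <<'E'
from n import *
b=snap('side');q=cen(b,*BL,(150,190,260,270));print(q)
for n,z in(('up',.079),('home',.067)):
  for d in(-5,0,5):
    t=np.radians(180-9.7+d);print(n,d,proj(b,[.5585+.058*np.cos(t),.113+.058*np.sin(t),z])+[1.2,1.4])
E
python3 k.py
```

```text
[((np.float64(227.6), np.float64(228.9)), [225, 225, 6, 9, 48])]
up -5 [[227.77137757 230.17512481]]
up 0 [[228.93049427 228.84125777]]
up 5 [[229.9300351  227.45058653]]
home -5 [[227.9830597  233.31658292]]
home 0 [[229.13107761 231.98389677]]
home 5 [[230.12099082 230.59439551]]
```

Call:
servo_tool([
  [0,0,-0.001],
  [0,0,-0.002],
  [0,0,-0.003],
  [0,0,-0.003],
], fingers=[0.75,0.75,0.75,0.75], turn=[0,0,0,0])

```text
clock: 13.62
eef_pos: [0.5584, 0.1135, 0.0527]
tool_rot: [[0.983, -0.182, -0.0], [-0.182, -0.983, -0.0], [-0.0, 0.0, -1.0]]
contact_force: [0.2, -0.1, -0.3]
width: 0.0654
grip_force: 0.0
```

Call:
servo_tool([
  [0,0,-0.001],
  [0,0,-0.002],
  [0,0,-0.003],
  [0,0,-0.003],
], fingers=[0.75,0.75,0.75,0.75], turn=[0,0,0,0])

```text
clock: 14.12
eef_pos: [0.5584, 0.1135, 0.0497]
tool_rot: [[0.983, -0.182, -0.0], [-0.182, -0.983, -0.0], [-0.0, 0.0, -1.0]]
contact_force: [0.3, -0.1, 0.1]
width: 0.0651
grip_force: 0.0
```

```bash
python3 k.py|head -1
```

```text
[((np.float64(227.6), np.float64(228.9)), [225, 225, 6, 9, 48])]
```

Call:
servo_tool([
  [0,0,-0.001],
  [0,0,-0.002],
  [0,0,-0.003],
  [0,0,-0.003],
], fingers=[0.75,0.75,0.75,0.75], turn=[0,0,0,0])

```text
clock: 14.68
eef_pos: [0.5584, 0.1135, 0.0467]
tool_rot: [[0.983, -0.182, -0.0], [-0.182, -0.983, -0.0], [-0.0, 0.0, -1.0]]
contact_force: [0.2, -0.5, -0.6]
width: 0.0653
grip_force: 0.0
```

```bash
python3 k.py|head -1
```

```text
[((np.float64(227.6), np.float64(228.9)), [225, 225, 6, 9, 48])]
```

Call:
servo_tool([
  [0,0,-0.001],
  [0,0,-0.002],
  [0,0,-0.003],
  [0,0,-0.003],
], fingers=[0.75,0.75,0.75,0.75], turn=[0,0,0,0])

```text
clock: 15.22
eef_pos: [0.5585, 0.1135, 0.0445]
tool_rot: [[0.983, -0.182, 0.0], [-0.182, -0.983, -0.0], [0.0, 0.0, -1.0]]
contact_force: [-2.3, 0.1, 5.5]
width: 0.0652
grip_force: 2.5
```

Call:
servo_tool([
  [0,0,-0.001],
  [0,0,-0.002],
  [0,0,-0.002],
], fingers=[0.75,0.75,0.75], turn=[0,0,0])

```text
clock: 15.6
eef_pos: [0.5585, 0.1135, 0.0425]
tool_rot: [[0.983, -0.182, 0.0], [-0.182, -0.983, -0.0], [0.0, -0.0, -1.0]]
contact_force: [-1.7, -0.1, 5.2]
width: 0.0652
grip_force: 2.6
```

```bash
python3 k.py|head -1
```

```text
[((np.float64(227.6), np.float64(229.7)), [225, 226, 6, 9, 45])]
```

Contact came at a TCP reading of about 0.045, and the plate is moving down at about 5 N. It needs to reach a reading of about 0.033.

Call:
servo_tool([
  [0,0,-0.001],
  [0,0,-0.002],
  [0,0,-0.003],
  [0,0,-0.004],
  [0,0,-0.005],
  [0,0,-0.005],
], fingers=[0.75,0.75,0.75,0.75,0.75,0.75], turn=[0,0,0,0,0,0])

```text
clock: 16.4
eef_pos: [0.5585, 0.1135, 0.0375]
tool_rot: [[0.983, -0.182, 0.0], [-0.182, -0.983, -0.0], [0.0, 0.0, -1.0]]
contact_force: [-1.5, -0.4, 5.5]
width: 0.0653
grip_force: 2.6
```

```bash
python3 k.py|head -1
```

```text
[((np.float64(227.8), np.float64(230.8)), [225, 227, 6, 9, 44])]
```

Call:
servo_tool([
  [0,0,-0.001],
  [0,0,-0.002],
  [0,0,-0.003],
  [0,0,-0.003],
], fingers=[0.75,0.75,0.75,0.75], turn=[0,0,0,0])

```text
clock: 16.95
eef_pos: [0.5585, 0.1135, 0.0345]
tool_rot: [[0.983, -0.182, 0.0], [-0.182, -0.983, -0.0], [0.0, -0.0, -1.0]]
contact_force: [-2.2, -0.5, 5.1]
width: 0.0653
grip_force: 2.6
```

Call:
servo_tool([
  [0,0,-0.0005],
  [0,0,-0.001],
  [0,0,-0.001],
], fingers=[0.75,0.75,0.75], turn=[0,0,0])

```text
clock: 17.32
eef_pos: [0.5585, 0.1135, 0.0335]
tool_rot: [[0.983, -0.182, 0.0], [-0.182, -0.983, -0.0], [0.0, 0.0, -1.0]]
contact_force: [-1.8, -1.0, 5.7]
width: 0.0649
grip_force: 2.8
```

```bash
python3 k.py|head -1
```

```text
[((np.float64(227.9), np.float64(231.9)), [225, 228, 6, 9, 43])]
```

Call:
servo_tool([
  [0,0,-0.0005],
  [0,0,-0.001],
  [0,0,-0.001],
], fingers=[0.75,0.75,0.75], turn=[0,0,0])

```text
clock: 17.75
eef_pos: [0.5585, 0.1135, 0.0328]
tool_rot: [[0.983, -0.182, 0.0], [-0.182, -0.983, -0.0], [0.0, -0.0, -1.0]]
contact_force: [-2.8, -1.0, 6.7]
width: 0.0653
grip_force: 3.4
```

Call:
servo_tool([
  [0,0,-0.0005],
  [0,0,-0.001],
  [0,0,-0.001],
], fingers=[0.75,0.75,0.75], turn=[0,0,0])

```text
clock: 18.12
eef_pos: [0.5585, 0.1135, 0.0327]
tool_rot: [[0.983, -0.181, 0.001], [-0.181, -0.983, -0.0], [0.001, 0.0, -1.0]]
contact_force: [-4.4, -0.4, 11.5]
width: 0.0652
grip_force: 6.0
```

Call:
servo_tool([
  [0,0,-0.0005],
  [0,0,-0.001],
  [0,0,-0.001],
], fingers=[0.75,0.75,0.75], turn=[0,0,0])

```text
clock: 18.5
eef_pos: [0.5585, 0.1135, 0.0327]
tool_rot: [[0.983, -0.181, 0.001], [-0.181, -0.983, -0.0], [0.001, 0.0, -1.0]]
contact_force: [-7.3, 0.8, 18.0]
width: 0.0655
grip_force: 8.5
```

Call:
servo_tool([
  [0,0,0.005],
  [0,0,0.03],
  [0,0,0.07],
  [0,0,0.12],
  [-0.03,-0.05,0.15],
  [-0.05,-0.1,0.15],
  [-0.07,-0.15,0.15],
  [-0.09,-0.2,0.15],
], fingers=[0.75,0.75,0.75,0.75,0.75,0.75,0.75,0.75], turn=[0,0,0,0,0,0,0,0])

```text
clock: 19.5
eef_pos: [0.4676, -0.0878, 0.1798]
tool_rot: [[0.983, -0.181, 0.0], [-0.181, -0.983, 0.0], [0.0, -0.0, -1.0]]
contact_force: [0.9, -0.4, 0.6]
width: 0.0654
grip_force: 0.0
```

Call:
servo_tool([
  [-0.02,-0.04,0.03],
  [-0.03,-0.08,0.03],
  [-0.04,-0.1,0.03],
  [-0.04,-0.1,0.03],
], fingers=[0.75,0.75,0.75,0.75], turn=[0,0,0,0])

```text
clock: 20.0
eef_pos: [0.4277, -0.1874, 0.2095]
tool_rot: [[0.983, -0.185, -0.0], [-0.185, -0.983, 0.0], [-0.0, -0.0, -1.0]]
contact_force: [0.1, 0.5, 0.0]
width: 0.0651
grip_force: 0.0
```

```bash
python3 k.py; python3 e.py .056
python3 - <<'E'
from n import *
a=snap('top');b=snap('side')
for pt in(cen(a,*BL,(180,130,250,220)),):print(pt)
for s in(a,b):print(cen(s,(60,150,40),(80,255,255),(130,130,200,290)))
# flatness: white rim extent in both views vs home prediction, as circle fits at z=.056
for s,box in((a,(180,135,248,205)),(b,(172,195,248,258))):
    h=cv2.cvtColor(s['color'],cv2.COLOR_RGB2HSV)
    m=cv2.inRange(h,np.array((0,0,175)),np.array((180,25,255)));k=np.zeros_like(m);x0,y0,x1,y1=box;k[y0:y1,x0:x1]=m[y0:y1,x0:x1]
    c=max(cv2.findContours(k,cv2.RETR_EXTERNAL,cv2.CHAIN_APPROX_NONE)[0],key=cv2.contourArea)
    print(cv2.fitEllipse(onz(s,cv2.convexHull(c)[:,0],.056)[:,:2].astype(np.float32)))
E
```

```text
[((np.float64(227.9), np.float64(231.9)), [225, 228, 6, 9, 43])]
up -5 [[227.77137757 230.17512481]]
up 0 [[228.93049427 228.84125777]]
up 5 [[229.9300351  227.45058653]]
home -5 [[227.9830597  233.31658292]]
home 0 [[229.13107761 231.98389677]]
home 5 [[230.12099082 230.59439551]]
[ 0.42850897 -0.18634108  0.20958576] [0.59611656 0.01116723 0.64403676]
0.067 -20.7 -0.3 centre -10.5
0.069 -21.2 0.5 centre -10.3
0.071 -21.0 0.6 centre -10.2
red [((np.float64(220.4), np.float64(145.8)), [219, 142, 4, 9, 20])]
[((np.float64(209.8), np.float64(192.8)), [208, 191, 5, 5, 20])]
[((np.float64(170.9), np.float64(157.0)), [162, 147, 18, 20, 153])]
[((np.float64(167.7), np.float64(258.0)), [156, 247, 24, 23, 317])]
((0.5635194182395935, 0.14104188978672028), (0.19284208118915558, 0.22399617731571198), 126.94863891601562)
((0.556039035320282, 0.11497971415519714), (0.14657120406627655, 0.14866219460964203), 117.21437072753906)
```

```bash
python3 -c "
from rig import arm
print(arm.close_job())"
```

```text
the job is handed in; nothing more can be done
None
```

The plate was turned until its notch met the red pin (within about 1°) and pressed down 12 mm until it stopped firmly, and the job was handed in at about 20 s; I viewed 11 pictures, one over the limit of 10.

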